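# Set out the crate-top display and put the nozzle away

## Task

Tidy this garden corner: put the small terracotta saucer in the middle of the grey crate lid and stand the little clay pot in it. Stand the frog and the seed jar on the lid in one row with the pot, along the lid's long centre line and each about 9 cm from the pot (centre to centre): the frog on the side towards the black seed tray, the jar on the side towards the grey bin. Stand the spray nozzle in the bin; keep everything upright and leave the rake and the big planter where they are.

Things in the scene. Friction and masses are not known exactly. Their poses are not given: they have to be found in the camera images.
- lid_mid (a point): Centre of the flat top of a fixed grey crate lid lying on the table. The lid is 140 (its x) by 320 (its y) mm and 30 mm high; this point lies on its top face, 30 mm above the table. Its y axis is the long centre line and points roughly to the robot's left.
- bin_floor (a point): Centre of the inner floor of a fixed, square, open-topped grey bin, 160 by 160 mm outside, walls 4 mm thick and 50 mm high, floor 4 mm above the table. It has a small lip on the side facing the robot. It stands to one side of the lid, left or right.
- tray: Fixed black plastic seed tray, open-topped, 200 (x) by 140 (y) by 45 mm high, origin at the centre of its underside on the table. It stands on the side of the lid opposite to the bin (left or right) and holds the rake. Nothing goes into it.
- saucer_mid (a point): Small loose terracotta saucer, round, rim 64 mm across, foot 58 mm across, 15 mm high, wall 4.5 mm, inner floor 5 mm above its underside. The point is its centre, 7.5 mm above its underside. z up its axis.
- pot_mid (a point): Little loose terracotta flowerpot, open at the top, 52 mm high: an upright rim band 56 mm across takes up its top 18 mm; below it tapers to a foot 38 mm across. The point is its centre, 26 mm above its underside. z up its axis. It weighs about 100 g.
- frog_mid (a point): Loose pale glazed ceramic frog ornament, 56 mm long (x, the head at +x), flat sides 40 mm apart (y), 49 mm high over the eyes. The point is its centre, 23 mm above its underside. The sides can be gripped from 10 to 30 mm above its underside.
- jar_mid (a point): Small loose glass seed jar with a cork lid, round, 42 mm across, 60 mm high. The point is its centre, 30 mm above its underside. z up its axis.
- nozzle_mid (a point): Loose stainless spray nozzle standing on its wide end, 75 mm high: base 38 mm across and 16 mm high, barrel 28 mm across from 22 to 58 mm above its underside with a black band, tip 20 mm across. The point is its centre, 37.5 mm above its underside. z up its axis.
- rake_mid (a point): Bystander: hand rake with green handle, 160 mm long, lying loose in the seed tray; leave it. The point is mid-length, 13 mm above its underside.
- planter_mid (a point): Bystander: bigger empty terracotta planter, 84 mm across the rim, 70 mm high, loose on the table beyond the lid; leave it. The point is its centre, 35 mm above its underside.
Not all that is in view belongs to the job. What is shaped like the part that bears pot_mid but green is not meant.

How it is judged:
By the outcome, as a careful person would: the job done as asked, in the order asked, and still so for the second after the job is handed in, with the robot touching nothing.
It also fails if it takes over 128 s, if anything falls off the work surface, if the arm or the gripper's body presses on something with over 40 N, if the wrist force passes 120 N, or if a joint passes its speed limit or range.

## Robot

A 7-joint arm with a two-finger parallel gripper is mounted at the origin on the work surface. World frame = base frame: x ahead of the robot, y to its left, z up, the work surface at z = 0. Lengths are in m, angles in rad, forces in N, time in s.
With the tool pointing down it reaches from about 0.425 to 0.95 m from the base axis. Payload 4.7 kg.
Tool frame: the origin (TCP) lies at the very end of the fingers, on their centre line; the grasp point (between the pads) lies 19 mm behind it (bot.grip_point_offset is the distance from the TCP to the grasp point, in m); z points along the fingers, y is the line along which they close (so a half turn about z gives the same grasp; the last joint's range is limited). The gripper opens to 85 mm and grips with 20 to 120 N. Pads are 22 mm wide; open, the fingers measure 114 mm over their backs; the gripper's body (76 mm by 85 mm) begins 54 mm behind the grasp point. The pads swing forward as they close: fully open they stand 13 mm farther back than shut.
Start: joints at [-1.37, 0.469, -0.049, 1.532, 0.024, 1.141, -0.082], TCP at [0.154, 0.657, 0.231] pointing down, gripper open.
Joint ranges: [-2.59, 2.59], [-0.33, 1.99], [-1.39, 1.29], [0.1, 2.45], [-1.04, 4.18], [0.21, 1.99], [-2.66, 2.66]. Speed limits (rad/s): [2.57, 2.57, 3.14, 3.14, 3.14, 3.14, 3.14].

## Interface

Orientations are given as a rotation vector (axis times angle).
In Python, from workcell import bot gives the robot as it stands.
- The arm moves only by the tool drive_tool, never from a script. Its argument "moves" is a list that holds one entry, the list of rows, each a list of 6 numbers: the shift along the world's x, y, z in mm, then the turn, a rotation vector about the world's x, y, z in rad. In form: [[[x, y, z, ax, ay, az], ...]]. A call has 1 to 12 rows; each row shifts and turns the commanded pose from where the row before left it; what a row does not reach is not made up. A row lasts 1/8 s, in which the tool goes at most 62.5 mm and 10.7 degrees, less where a joint would pass 70% of its speed; a pose out of reach is approached as far as the arm can. A call is refused whole if a number of a shift passes 62.5 or a number of a turn 0.188, either way. A call with a gripper value outside its range is refused whole. "claw" is the finger opening in mm, from 0 to 85.4, set as the call begins (left out, the last holds). The fingers move at their own pace and stop on an object; the grip force is fixed at half the most. Time passes only in rows, so rows that do not move let the fingers close. It gives the time, the measured TCP pose, the force, the opening and the grip force at its end, in the units of the state.
- bot.observe(): the state, without advancing time (a new reading comes with each control period).
- bot.read_camera(name): name is "scene" or "top" or "wrist"; returns a dict with "img" (480x640x3 uint8, red, green, blue), "intrinsics" (3x3 intrinsics, pixels), "R" (3x3) and "t" (3): a world point X has camera coordinates R X + t. Camera axes: x right, y down, z forward; pixel columns grow to the right and rows downward; lengths in m; the calibration is good to about 2 mm. A picture is of the moment at which its call begins. There is no depth.
- bot.finish_job(): hands the job in; it is judged then, once.
The state is a dict: "time": time; "joints": joint angles; "dq": joint speeds; "joint_torque": joint torques, N m; "eef_pos": TCP position; "tcp_rot": TCP orientation; "wrist_force": force on the tool from outside, world axes, zero at the start; "moment": the same for the moment, N m; "gripper_width": finger opening in m; "gripper_force": force on a finger pad.
Only numpy, scipy, OpenCV 4.12 (cv2) and the standard library are available. Lean on these libraries where they do the work, as an engineer would, in place of code of your own. Each camera call takes 0.05 s, during which the arm holds its last target. There are 200 camera calls.

## Working session

There is one attempt and no reset: what is moved stays moved. The work goes in short steps, Python scripts to look and compute and a tool call to move; the robot and the scene stay as the last step left them, time stands still between calls to the robot, and variables do not carry over. Pictures are saved under pics/ and viewed, at most 14 in all, crops included, and the job is handed in when it is done.

Besides the shell and the picture viewer there is one more tool, called after "Emit:" by a JSON object that holds its "api" and its "payload", one argument or row to a line. drive_tool: Moves the arm, as the interface text tells. Its arguments: {"type":"object","properties":{"moves":{"type":"array","items":{"type":"array","items":{"type":"array","items":{"type":"number"}}}},"claw":{"type":"number"}},"required":["moves"]}

```bash
mkdir -p pics; ls; python3 - <<'E'
from workcell import bot
import cv2,numpy as np
for n in ("scene","top"):
    c=bot.read_camera(n); cv2.imwrite(f"pics/{n}0.png",c["img"][:,:,::-1])
    print(n,c["intrinsics"].round(1).tolist(),c["R"].round(3).tolist(),c["t"].round(3).tolist())
s=bot.observe();print(s)
E
```

```text
pics
scene [[575.7, 0.0, 313.9], [0.0, 575.7, 251.5], [0.0, 0.0, 1.0]] [[-0.561, 0.828, 0.021], [0.456, 0.331, -0.826], [-0.691, -0.453, -0.563]] [0.295, -0.176, 1.624]
top [[470.8, 0.0, 324.8], [0.0, 470.8, 243.6], [0.0, 0.0, 1.0]] [[-0.028, -1.0, 0.012], [-0.999, 0.028, -0.043], [0.043, -0.013, -0.999]] [0.011, 0.504, 1.07]
{'time': 0.1, 'joints': array([-1.36989395,  0.46935799, -0.04859961,  1.53355492,  0.02406336,
        1.14100443, -0.0823251 ]), 'dq': array([-0.00040875, -0.0009941 ,  0.00125449, -0.00436597,  0.0005888 ,
       -0.00093918,  0.00228781]), 'joint_torque': array([ 1.27504365e-03, -5.11514890e+01, -4.66201769e-02, -2.38392109e+01,
        1.08184596e-02,  4.34733956e-03, -6.65894817e-06]), 'eef_pos': array([0.15361055, 0.65675732, 0.23037653]), 'tcp_rot': array([-3.60170733e-01, -3.12070109e+00,  2.72091615e-03]), 'wrist_force': array([ 0.55774512, -0.4611871 , -0.24624718]), 'moment': array([-0.010306  ,  0.00471588, -0.02716794]), 'gripper_force': 0.0, 'gripper_width': 0.08563081647908424}
```

View pics/top0.png

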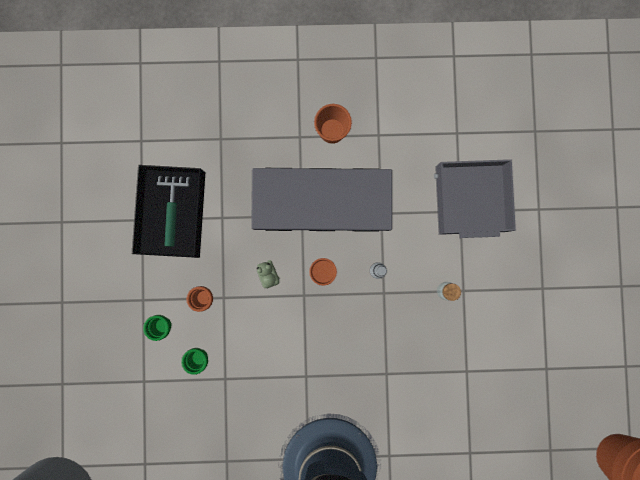

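View pics/scene0.png

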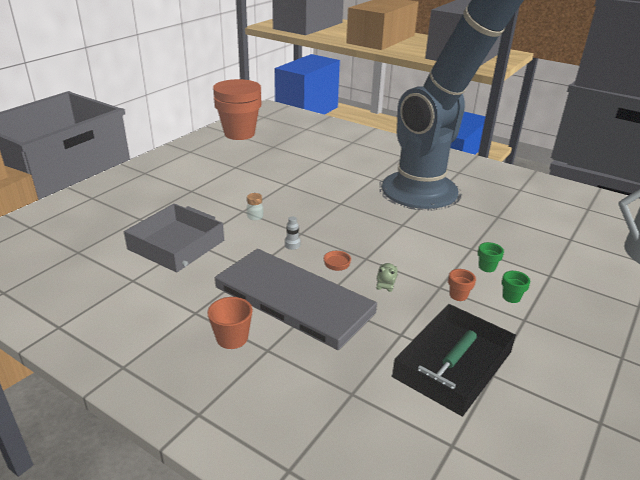

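The top view shows the tray on the left (+y) at (170,210) with the rake, the lid at (322,199) and the bin on the right (-y) at (477,198). The loose parts are the frog at (267,274), saucer (323,272), nozzle (379,270), jar (451,291) and terracotta pot (200,298). There are also green decoy pots at (157,328) and (195,361), and the planter at (333,122).

```bash
cat > h.py <<'E'
from workcell import bot
import cv2,numpy as np
from scipy.spatial.transform import Rotation as Ro
def ray(c,u,v,z):
    "world point at height z seen at pixel u,v"
    R,t=c["R"],c["t"]; o=-R.T@t; d=R.T@np.linalg.inv(c["intrinsics"])@[u,v,1]
    return o+d*(z-o[2])/d[2]
def px(c,X):
    p=c["intrinsics"]@(c["R"]@np.asarray(X,float)+c["t"]); return p[:2]/p[2]
def st():
    s=bot.observe(); R=Ro.from_rotvec(s["tcp_rot"]).as_matrix()
    print("t%.2f"%s["time"],"tcp",(s["eef_pos"]*1e3).round(1),"yaw(y axis)deg %.1f"%np.degrees(np.arctan2(R[1,1],R[0,1])),"z",R[:,2].round(3),"F",s["wrist_force"].round(1),"w",round(s["gripper_width"]*1e3,1),round(float(s["gripper_force"]),1))
    return s
def blobs(c,lo,hi,box=None,amin=60):
    m=cv2.inRange(cv2.cvtColor(c["img"],cv2.COLOR_RGB2HSV),np.array(lo),np.array(hi))
    if box: k=np.zeros_like(m);k[box[1]:box[3],box[0]:box[2]]=1;m=m*k
    return [q for q in sorted(cv2.findContours(m,0,1)[0],key=cv2.contourArea)[::-1] if cv2.contourArea(q)>amin]
E
python3 - <<'E'
from h import *
c=bot.read_camera("top")
for q in blobs(c,(0,90,60),(18,255,255)):
    (x,y),(w,hh),a=cv2.minAreaRect(q); e=cv2.fitEllipse(q)
    print("terra",np.round(e,1) if 0 else [np.round(k,1) for k in e],ray(c,*e[0],.015).round(4),ray(c,*e[0],.045).round(4))
g=cv2.GaussianBlur(c["img"],(3,3),0)
hsv=cv2.cvtColor(g,cv2.COLOR_RGB2HSV)
print("lid hsv",hsv[200,320],hsv[180,300],"table",hsv[250,420],"bin",hsv[200,477])
m=cv2.inRange(hsv,np.array((105,15,60)),np.array((140,90,150)))
for q in sorted(cv2.findContours(m,0,1)[0],key=cv2.contourArea)[-3:]:
    r=cv2.minAreaRect(q);b=cv2.boxPoints(r)
    print("grey",[np.round(k,1) for k in r],ray(c,*r[0],.03).round(4),[ray(c,*p,.03)[:2].round(3).tolist() for p in b])
a=c["img"][150:320,230:470]; b=c["img"][255:330,170:490]
out=cv2.resize(a[:,:,::-1],None,fx=3.3,fy=3.3,interpolation=cv2.INTER_CUBIC);cv2.imwrite("pics/crop1.png",out)
E
```

```text
terra [array([619.7, 457.3]), array([44.6, 49. ]), np.float64(148.4)] [ 0.0025 -0.6548  0.015 ] [ 0.0152 -0.6362  0.045 ]
terra [array([332.4, 122.6]), array([36.1, 38.1]), np.float64(4.9)] [ 0.7833 -0.028   0.015 ] [ 0.7742 -0.0269  0.045 ]
terra [array([322.6, 271.3]), array([26.1, 26.7]), np.float64(161.7)] [0.4407 0.0041 0.015 ] [0.4411 0.0044 0.045 ]
terra [array([199.2, 298.5]), array([24.1, 25.8]), np.float64(71.1)] [0.387  0.2856 0.015 ] [0.389  0.2779 0.045 ]
terra [array([451.4, 291.7]), array([16. , 17.3]), np.float64(99.0)] [ 0.3859 -0.2885  0.015 ] [ 0.3879 -0.2801  0.045 ]
lid hsv [120  15 102] [120  15 100] table [ 21  11 156] bin [120  15 100]
grey [array([329.5, 447. ]), array([64., 95.]), np.float64(90.0)] [ 0.0525 -0.0001  0.03  ] [[0.126, 0.103], [0.119, -0.108], [-0.02, -0.103], [-0.013, 0.107]]
grey [array([475.3, 198.7]), array([74.9, 74.8]), np.float64(87.1)] [ 0.5957 -0.3471  0.03  ] [[0.679, -0.261], [0.684, -0.432], [0.513, -0.433], [0.509, -0.263]]
grey [array([321.5, 199.5]), array([ 61., 137.]), np.float64(90.0)] [0.6032 0.0023 0.03  ] [[0.677, 0.155], [0.669, -0.155], [0.53, -0.151], [0.538, 0.158]]
```

View pics/crop1.png

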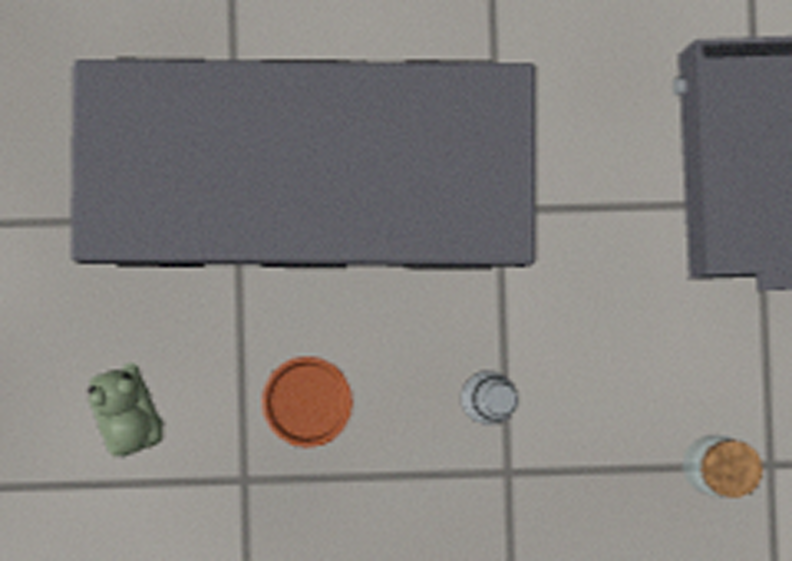

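The crop shows the lid corners at (74,60), (536,63), (536,263) and (73,262). The frog is around (127,412) with its head up and slightly left, the saucer is at (308,401), the nozzle tip at (495,400) and the cork at (732,467).

```bash
cat > pos.py <<'E'
from h import *
c=bot.read_camera("top")
P=lambda u,v,z:ray(c,u/3.3+230-.35,v/3.3+150-.35,z)
L=[P(*p,.03) for p in((74,60),(536,63),(536,263),(73,262))]
print("lid mid",np.mean(L,0).round(4),"long axis deg (-90)",np.degrees(np.arctan2(*(L[0]+L[3]-L[1]-L[2])[[1,0]]))-90,"sizes",np.linalg.norm(L[0]-L[1]),np.linalg.norm(L[1]-L[2]))
print("nozzle",P(495,400,.075),P(487,398,.012)); print("jar",P(732,467,.06)); print("frog",P(127,412,.025), "eyes",P(95,392,.042),P(127,376,.042))
print("saucer",P(308,401,.015)); print("pot",ray(c,199.5,297.8,.05))
for p in((437,162),(512,160),(515,231),(438,236)): print("bin",ray(c,*p,.05))
E
python3 pos.py
```

```text
lid mid [0.6051 0.0008 0.03  ] long axis deg (-90) -1.7712152215844128 sizes 0.3177782211421672 0.138120793624361
nozzle [ 0.43908731 -0.11834108  0.075     ] [ 0.4394909  -0.12089551  0.012     ]
jar [ 0.39002113 -0.2760809   0.06      ]
frog [0.43715159 0.12728031 0.025     ] eyes [0.45151247 0.14661321 0.042     ] [0.46165651 0.12487803 0.042     ]
saucer [0.44098734 0.00334831 0.015     ]
pot [0.39090477 0.27603758 0.05      ]
bin [ 0.67777123 -0.25793383  0.05      ]
bin [ 0.67797155 -0.42652248  0.05      ]
bin [ 0.51857853 -0.4259682   0.05      ]
bin [ 0.51216978 -0.25376621  0.05      ]
```

Emit:
{"api": "drive_tool", "payload": {
  "moves": [
    [[40,-60,0,0,0,0.075],[40,-60,0,0,0,0.075],[40,-60,0,0,0,0.075],[40,-60,0,0,0,0],[30,-60,0,0,0,0],[20,-60,0,0,0,0],[20,-60,0,0,0,0],[20,-60,0,0,0,0],[20,-60,0,0,0,0],[17,-60,0,0,0,0],[0,-53,0,0,0,0],[0,0,0,0,0,0]]
  ],
  "claw": 85
}}

```text
time: 1.7
eef_pos: [0.4161, 0.0392, 0.2314]
tcp_rot: [-0.021, -3.141, 0.0]
wrist_force: [-1.1, 1.5, 0.5]
gripper_width: 0.0849
gripper_force: 0.0
```

Emit:
{"api": "drive_tool", "payload": {
  "moves": [
    [[12,-18,-20,0,0,0],[13,-17,-30,0,0,0],[0,0,-30,0,0,0],[0,0,0,0,0,0],[0,0,0,0,0,0]]
  ],
  "claw": 85
}}

```text
time: 2.33
eef_pos: [0.442, 0.009, 0.1522]
tcp_rot: [0.005, 3.14, 0.001]
wrist_force: [0.9, -0.0, 0.0]
gripper_width: 0.0851
gripper_force: 0.0
```

```bash
python3 - <<'E'
from h import *
s=st(); c=bot.read_camera("wrist"); cv2.imwrite("pics/w1.png",c["img"][:,:,::-1])
print("cam",(-c["R"].T@c["t"]).round(3),c["R"].round(2).tolist())
print("saucer expected px",px(c,[.441,.0033,.015]),"tcp px",px(c,s["eef_pos"]))
for q in blobs(c,(0,90,60),(18,255,255),amin=400):
    e=cv2.fitEllipse(q);print([np.round(k,1) for k in e],ray(c,*e[0],.015).round(4))
E
```

```text
t2.33 tcp [442.    9.  152.2] yaw(y axis)deg 89.8 z [ 0.001  0.001 -1.   ] F [ 0.9 -0.   0. ] w 85.1 0.0
cam [0.363 0.009 0.294] [[0.0, 1.0, 0.0], [0.95, -0.0, 0.31], [0.31, -0.0, -0.95]]
saucer expected px [316.83996988 222.91481665] tcp px [325.65337584 323.77121028]
[array([315.9, 220. ]), array([86.7, 89.9]), np.float64(95.7)] [0.4389 0.0027 0.015 ]
```

View pics/w1.png

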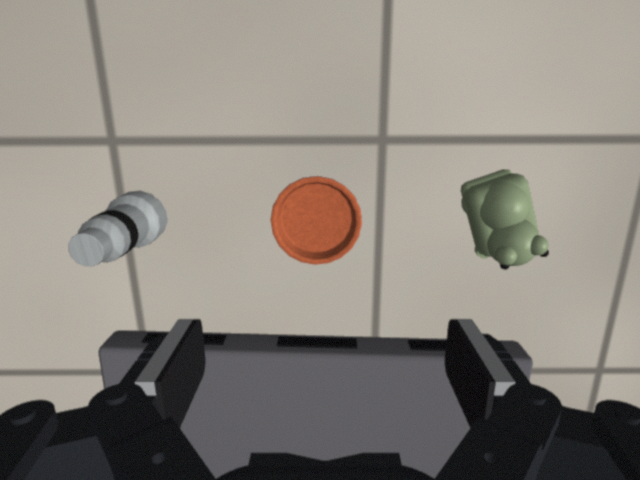

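The wrist view shows the saucer at (316,220), about (0.440, 0.003), with the nozzle at (120,225) and the frog at (507,220).

Emit:
{"api": "drive_tool", "payload": {
  "moves": [
    [[-2,-6,-30,0,0,0],[0,0,-40,0,0,0],[0,0,-40,0,0,0],[0,0,-30,0,0,0],[0,0,-5,0,0,0],[0,0,0,0,0,0]]
  ],
  "claw": 85
}}

```text
time: 3.12
eef_pos: [0.4404, 0.0025, 0.0073]
tcp_rot: [0.007, 3.14, 0.001]
wrist_force: [-0.4, 0.3, -0.2]
gripper_width: 0.0849
gripper_force: 0.0
```

```bash
python3 - <<'E'
from h import *
s=st(); c=bot.read_camera("wrist"); cv2.imwrite("pics/w2.png",c["img"][:,:,::-1])
E
```

```text
t3.12 tcp [440.4   2.5   7.3] yaw(y axis)deg 89.7 z [ 0.002  0.001 -1.   ] F [-0.4  0.3 -0.2] w 84.9 0.0
```

View pics/w2.png

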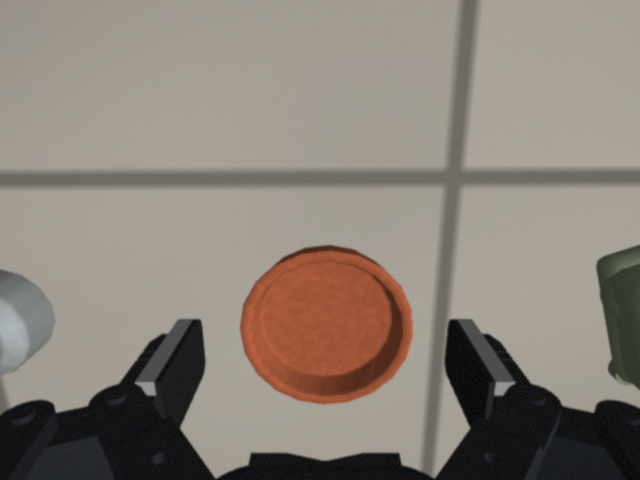

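The saucer is centred between the fingertips at (327,323). I'll lower the tool a little more and close.

Emit:
{"api": "drive_tool", "payload": {
  "moves": [
    [[0,0,-5,0,0,0],[0,0,-5,0,0,0],[0,0,0,0,0,0],[0,0,0,0,0,0],[0,0,0,0,0,0],[0,0,0,0,0,0]]
  ],
  "claw": 50
}}

```text
time: 3.92
eef_pos: [0.4415, 0.0026, -0.0008]
tcp_rot: [0.007, 3.137, 0.003]
wrist_force: [-4.9, 0.6, 31.8]
gripper_width: 0.0607
gripper_force: 57.2
```

Emit:
{"api": "drive_tool", "payload": {
  "moves": [
    [[0,0,3,0,0,0],[0,0,10,0,0,0],[0,0,30,0,0,0],[0,0,40,0,0,0],[0,0,40,0,0,0],[0,0,0,0,0,0]]
  ]
}}

```text
time: 4.68
eef_pos: [0.4413, 0.0024, 0.122]
tcp_rot: [0.007, 3.135, 0.002]
wrist_force: [-0.1, -0.6, -1.6]
gripper_width: 0.06
gripper_force: 65.1
```

```bash
python3 - <<'E'
from h import *
s=st(); c=bot.read_camera("wrist"); cv2.imwrite("pics/w3.png",c["img"][:,:,::-1])
E
```

```text
t4.67 tcp [441.3   2.4 122. ] yaw(y axis)deg 89.7 z [ 0.006  0.002 -1.   ] F [-0.1 -0.6 -1.6] w 60.0 65.1
```

View pics/w3.png

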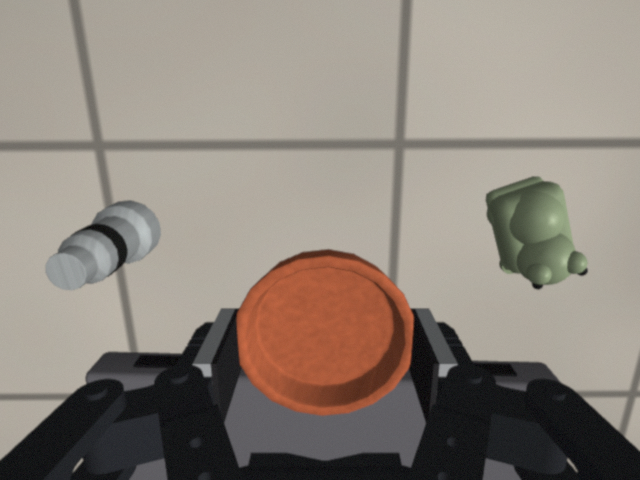

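The saucer is held level between the pads at (326,330). Now I'll carry it to the lid.

Emit:
{"api": "drive_tool", "payload": {
  "moves": [
    [[30,0,0,0,0,0],[50,0,0,0,0,0],[50,-1,0,0,0,0],[34,0,-20,0,0,0],[0,0,-40,0,0,0],[0,0,-15,0,0,0],[0,0,0,0,0,0],[0,0,0,0,0,0]]
  ]
}}

```text
time: 5.72
eef_pos: [0.6039, 0.0011, 0.0453]
tcp_rot: [0.008, 3.14, 0.0]
wrist_force: [0.3, -0.3, -1.5]
gripper_width: 0.0602
gripper_force: 65.1
```

```bash
python3 - <<'E'
from h import *
s=st(); c=bot.read_camera("scene")
# lid edges in scene: project the assumed lid corners and overlay
th=np.radians(-1.77);ex=np.array([np.cos(th),np.sin(th),0]);ey=np.array([-np.sin(th),np.cos(th),0]);m=np.array([.605,.001,.03])
im=c["img"][:,:,::-1].copy()
for a in(-.07,.07):
  for b in(-.16,.16):
    p=px(c,m+a*ex+b*ey); cv2.circle(im,tuple(np.round(p).astype(int)),1,(0,255,255),-1)
cv2.imwrite("pics/s4.png",cv2.resize(im[180:380,180:440],None,fx=3,fy=3,interpolation=cv2.INTER_CUBIC))
E
```

```text
t5.72 tcp [603.9   1.1  45.3] yaw(y axis)deg 89.7 z [ 0.001  0.    -1.   ] F [ 0.3 -0.3 -1.5] w 60.2 65.1
```

View pics/s4.png

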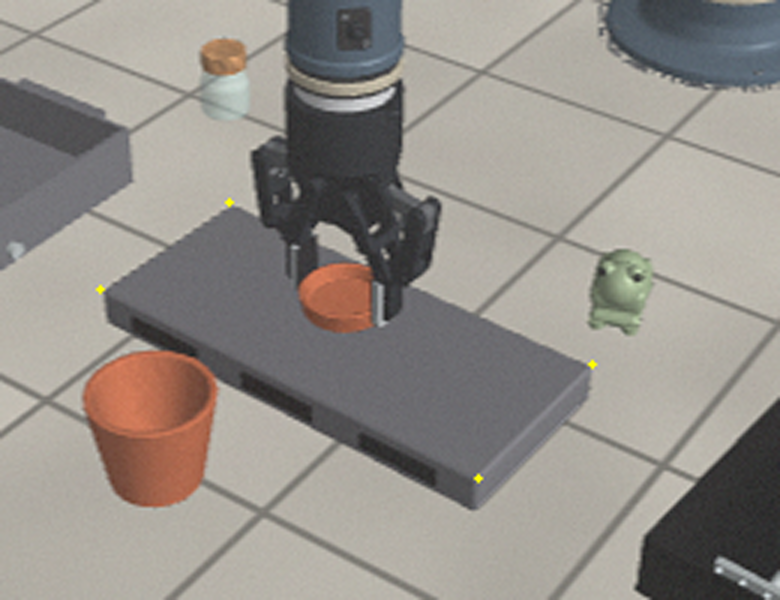

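The projected corners land on the lid to within about 2 px, so I'll lower and release.

Emit:
{"api": "drive_tool", "payload": {
  "moves": [
    [[1,0,-8,0,0,0],[0,0,-4,0,0,0],[0,0,-2,0,0,0],[0,0,-1,0,0,0],[0,0,0,0,0,0]]
  ]
}}

```text
time: 6.4
eef_pos: [0.6042, 0.0013, 0.0297]
tcp_rot: [-0.007, -3.141, -0.001]
wrist_force: [-2.3, -0.0, 4.1]
gripper_width: 0.0601
gripper_force: 65.4
```

Emit:
{"api": "drive_tool", "payload": {
  "moves": [
    [[0,0,0,0,0,0],[0,0,0,0,0,0],[0,0,0,0,0,0],[0,0,10,0,0,0],[0,0,40,0,0,0],[0,0,60,0,0,0],[-30,40,30,0,0,0],[-40,50,0,0,0,0],[-40,50,0,0,0,0],[-40,50,0,0,0,0],[-40,50,0,0,0,0],[-24,36,0,0,0,0]]
  ],
  "claw": 80
}}

```text
time: 7.9
eef_pos: [0.3922, 0.2745, 0.1702]
tcp_rot: [0.003, 3.141, 0.002]
wrist_force: [-0.1, -0.3, 0.3]
gripper_width: 0.0802
gripper_force: 0.0
```

Emit:
{"api": "drive_tool", "payload": {
  "moves": [
    [[0,0,0,0,0,0],[0,0,0,0,0,0]]
  ],
  "claw": 85
}}

```text
time: 8.15
eef_pos: [0.3948, 0.2719, 0.1698]
tcp_rot: [0.009, 3.141, 0.0]
wrist_force: [0.5, 0.5, -0.6]
gripper_width: 0.0851
gripper_force: 0.0
```

```bash
python3 - <<'E'
from h import *
s=st(); c=bot.read_camera("top")
for q in blobs(c,(0,90,60),(18,255,255),(255,165,395,235)):
    e=cv2.fitEllipse(q);print("saucer",ray(c,*e[0],.045).round(4))
c=bot.read_camera("wrist")
for q in blobs(c,(0,90,60),(18,255,255),amin=400):
    e=cv2.fitEllipse(q);print([np.round(k,1) for k in e])
print(px(c,[.39,.277,.052]),px(c,[.39,.277,.0]))
cv2.imwrite("pics/w5.png",c["img"][:,:,::-1])
E
```

```text
t8.15 tcp [394.8 271.9 169.8] yaw(y axis)deg 89.7 z [ 0.001  0.    -1.   ] F [ 0.5  0.5 -0.6] w 85.1 0.0
saucer [0.6033 0.0025 0.045 ]
[array([333.3, 219.5]), array([84.4, 85.1]), np.float64(18.6)]
[334.11067223 224.97465152] [332.66923172 206.06024741]
```

View pics/w5.png

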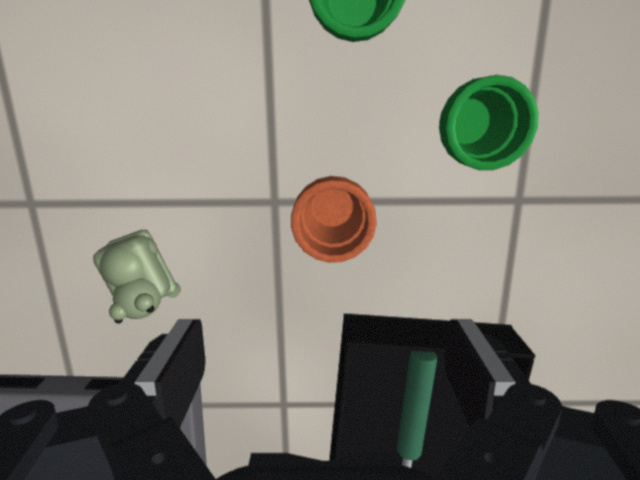

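The wrist view shows the terracotta pot rim at (333,220), about (0.387, 0.277). The green pots are clear of the fingers.

Emit:
{"api": "drive_tool", "payload": {
  "moves": [
    [[-5,3,-20,0,0,0],[-3,2,-40,0,0,0],[0,0,-30,0,0,0],[0,0,0,0,0,0]]
  ]
}}

```text
time: 8.75
eef_pos: [0.3858, 0.2752, 0.0778]
tcp_rot: [-0.012, -3.138, 0.006]
wrist_force: [-0.3, -0.4, -0.4]
gripper_width: 0.0851
gripper_force: 0.0
```

```bash
python3 - <<'E'
from h import *
s=st(); c=bot.read_camera("wrist")
for q in blobs(c,(0,90,60),(18,255,255),amin=400):
    e=cv2.fitEllipse(q);print([np.round(k,1) for k in e],ray(c,*e[0],.05).round(4))
E
```

```text
t8.75 tcp [385.8 275.2  77.8] yaw(y axis)deg 89.6 z [-0.003 -0.004 -1.   ] F [-0.3 -0.4 -0.4] w 85.1 0.0
[array([329. , 291.4]), array([122.7, 123.6]), np.float64(2.4)] [0.3852 0.2766 0.05  ]
```

Emit:
{"api": "drive_tool", "payload": {
  "moves": [
    [[0,1,-20,0,0,0],[0,1,-20,0,0,0],[0,0,-15,0,0,0],[0,0,0,0,0,0]]
  ]
}}

```text
time: 9.3
eef_pos: [0.3864, 0.2791, 0.0243]
tcp_rot: [-0.009, -3.141, 0.001]
wrist_force: [-0.3, 0.7, 0.4]
gripper_width: 0.0849
gripper_force: 0.0
```

Emit:
{"api": "drive_tool", "payload": {
  "moves": [
    [[0,0,0,0,0,0],[0,0,0,0,0,0],[0,0,0,0,0,0],[0,0,0,0,0,0],[0,0,0,0,0,0]]
  ],
  "claw": 40
}}

```text
time: 9.93
eef_pos: [0.3869, 0.2796, 0.0257]
tcp_rot: [0.008, 3.141, 0.002]
wrist_force: [-1.8, -1.7, 6.6]
gripper_width: 0.0538
gripper_force: 62.1
```

Emit:
{"api": "drive_tool", "payload": {
  "moves": [
    [[0,0,10,0,0,0],[0,0,40,0,0,0],[0,0,50,0,0,0],[20,-30,30,0,0,0],[40,-50,0,0,0,0],[40,-50,0,0,0,0],[40,-50,0,0,0,0],[40,-50,0,0,0,0],[27,-38,0,0,0,0],[10,-10,0,0,0,0],[0,0,-20,0,0,0],[0,0,0,0,0,0]]
  ]
}}

```text
time: 11.42
eef_pos: [0.5978, 0.0074, 0.1332]
tcp_rot: [-0.006, -3.138, -0.001]
wrist_force: [-0.3, 0.2, -1.0]
gripper_width: 0.0538
gripper_force: 63.6
```

```bash
python3 - <<'E'
from h import *
s=st(); c=bot.read_camera("wrist"); cv2.imwrite("pics/w6.png",c["img"][:,:,::-1])
print("pot rim px if centred",px(c,s["eef_pos"]+[0,0,.027]))
E
```

```text
t11.43 tcp [597.8   7.4 133.2] yaw(y axis)deg 89.8 z [-0.004  0.001 -1.   ] F [-0.3  0.2 -1. ] w 53.8 63.6
pot rim px if centred [325.91771431 365.83722987]
```

View pics/w6.png

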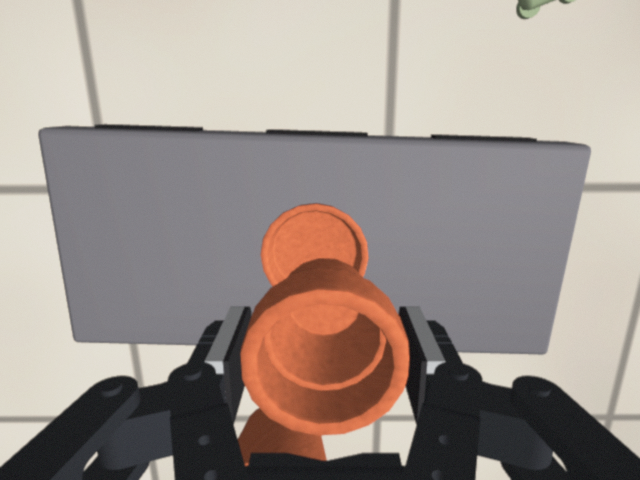

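The held pot's rim is at (326,362), the saucer at about (315,255), and the lid corners at (40,130), (590,147), (547,353) and (75,341).

```bash
python3 - <<'E'
from h import *
c=bot.read_camera("wrist");s=st()
print("saucer",ray(c,315,255,.045).round(4),ray(c,315,204,.045).round(4),"lid",np.mean([ray(c,*p,.03) for p in((41,129),(590,147),(547,353),(76,341))],0).round(4))
a,b,d,e=[ray(c,*p,.03) for p in((41,129),(590,147),(547,353),(76,341))]
v=b+d-a-e; print(np.degrees(np.arctan2(v[1],v[0]))-90, np.linalg.norm(a-b))
print("pot",ray(c,325.7,361.5,s["eef_pos"][2]+.027).round(4))
E
```

```text
t11.53 tcp [599.1   7.3 134.7] yaw(y axis)deg 89.8 z [-0.     0.001 -1.   ] F [ 0.4  0.2 -0.8] w 53.9 63.6
saucer [0.6031 0.0014 0.045 ] [0.5727 0.0017 0.045 ] lid [0.6059 0.0009 0.03  ]
-1.9004073432200101 0.3124502640239198
pot [0.5964 0.0073 0.1617]
```

Emit:
{"api": "drive_tool", "payload": {
  "moves": [
    [[7,-6,-20,0,0,0],[0,0,-30,0,0,0],[0,0,-10,0,0,0],[0,0,0,0,0,0],[0,0,0,0,0,0]]
  ]
}}

```text
time: 12.15
eef_pos: [0.6072, 0.0001, 0.0752]
tcp_rot: [0.007, 3.14, 0.0]
wrist_force: [0.4, -0.3, -1.1]
gripper_width: 0.0539
gripper_force: 63.6
```

```bash
python3 - <<'E'
from h import *
s=st()
c=bot.read_camera("scene"); a=c["img"][200:320,240:380,::-1]
d=bot.read_camera("wrist")["img"][150:480,120:520,::-1]
o=np.zeros((480,800,3),np.uint8);o[:343,:400]=cv2.resize(a,(400,343),interpolation=2);o[:330,400:]=d
cv2.imwrite("pics/s7.png",o)
E
```

```text
t12.15 tcp [6.072e+02 1.000e-01 7.520e+01] yaw(y axis)deg 89.7 z [ 0.002  0.    -1.   ] F [ 0.4 -0.3 -1.1] w 53.9 63.6
```

View pics/s7.png

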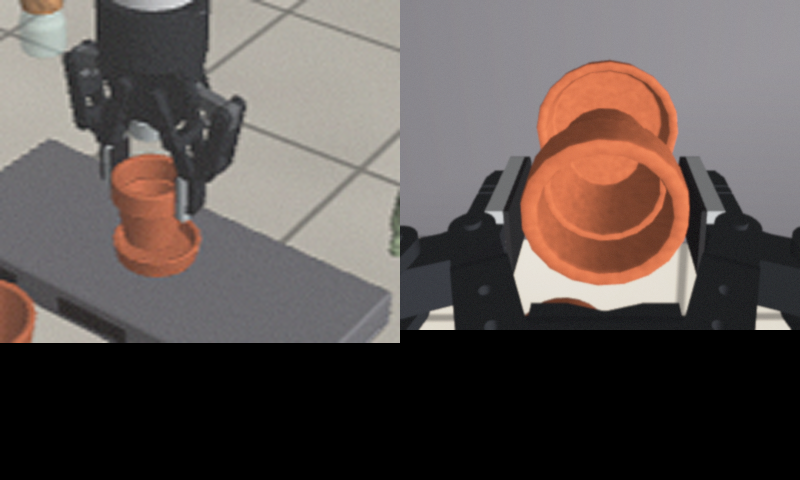

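The pot hangs over the saucer. In the wrist half of the picture the pot is centred at (605,212) and the saucer at (608,128), so I'll lower it.

Emit:
{"api": "drive_tool", "payload": {
  "moves": [
    [[-1,1,-6,0,0,0],[0,0,-4,0,0,0],[0,0,-2,0,0,0],[0,0,-2,0,0,0],[0,0,0,0,0,0],[0,0,0,0,0,0]]
  ]
}}

```text
time: 13.0
eef_pos: [0.6054, 0.0012, 0.0608]
tcp_rot: [0.008, 3.142, 0.0]
wrist_force: [-1.7, -0.0, 6.3]
gripper_width: 0.0541
gripper_force: 64.0
```

Emit:
{"api": "drive_tool", "payload": {
  "moves": [
    [[0,0,0,0,0,0],[0,0,0,0,0,0],[0,0,0,0,0,0],[0,0,15,0,0,0],[0,0,40,0,0,0],[0,0,45,0,0,0.1],[-30,20,0,0,0,0.17],[-40,30,0,0,0,0.17],[-40,30,0,0,0,0],[-40,30,0,0,0,0],[-20,14,0,0,0,0],[0,0,0,0,0,0]]
  ],
  "claw": 80
}}

```text
time: 14.5
eef_pos: [0.4345, 0.1263, 0.1613]
tcp_rot: [-0.683, 3.065, 0.001]
wrist_force: [1.9, -0.3, -0.0]
gripper_width: 0.0798
gripper_force: 0.0
```

```bash
python3 - <<'E'
from h import *
s=st()
c=bot.read_camera("scene"); a=c["img"][200:320,240:380,::-1]
w=bot.read_camera("wrist");d=w["img"][:,:,::-1]
o=np.zeros((480,800,3),np.uint8);o[:343,:400]=cv2.resize(a,(400,343),interpolation=2)[:, :400];o[:,300:]=d[:,70:570]
cv2.imwrite("pics/s8.png",o)
np.savez("w8.npz",**w)
E
```

```text
t14.50 tcp [434.5 126.3 161.3] yaw(y axis)deg 115.1 z [ 0.001  0.001 -1.   ] F [ 1.9 -0.3 -0. ] w 79.8 0.0
```

View pics/s8.png

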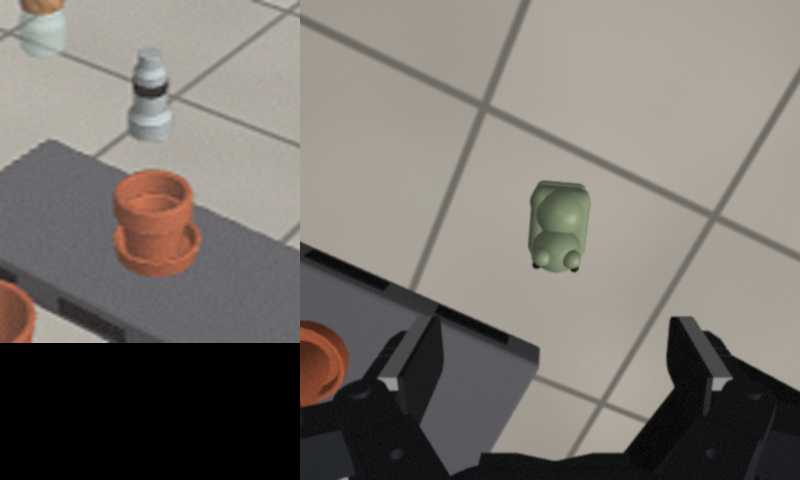

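The pot stands upright in the saucer. The frog is aligned with the tool at (558,225) in the picture, which is (328,225) in the wrist image.

```bash
python3 - <<'E'
from h import *
c=np.load("w8.npz")
a=ray(c,330,183,.02);b=ray(c,328,270,.035);print(a,b,(a+b)/2,np.linalg.norm(a-b))
print("sides",ray(c,300,225,.02),ray(c,360,225,.02))
E
```

```text
[0.40919836 0.11637289 0.02      ] [0.4616527  0.13943294 0.035     ] [0.43542553 0.12790291 0.0275    ] 0.05923026329714676
sides [0.44478834 0.11000132 0.02      ] [0.42704268 0.14795858 0.02      ]
```

Emit:
{"api": "drive_tool", "payload": {
  "moves": [
    [[1,2,-40,0,0,0],[0,0,-40,0,0,0],[0,0,-40,0,0,0],[0,0,-25,0,0,0],[0,0,-7,0,0,0],[0,0,0,0,0,0]]
  ]
}}

```text
time: 15.35
eef_pos: [0.4374, 0.1266, 0.0085]
tcp_rot: [-0.676, 3.068, -0.001]
wrist_force: [-0.2, 0.0, 0.2]
gripper_width: 0.0802
gripper_force: 0.0
```

Emit:
{"api": "drive_tool", "payload": {
  "moves": [
    [[0,0,0,0,0,0],[0,0,0,0,0,0],[0,0,0,0,0,0],[0,0,0,0,0,0],[0,0,0,0,0,0],[0,0,0,0,0,0]]
  ],
  "claw": 25
}}

```text
time: 16.1
eef_pos: [0.4371, 0.1275, 0.0096]
tcp_rot: [-0.677, 3.066, 0.001]
wrist_force: [-1.4, -0.8, 8.6]
gripper_width: 0.0397
gripper_force: 58.3
```

Emit:
{"api": "drive_tool", "payload": {
  "moves": [
    [[0,0,10,0,0,0],[0,0,40,0,0,0],[0,0,50,0,0,0],[30,-6,0,0,0,-0.157],[45,-10,0,0,0,-0.157],[45,-10,0,0,0,-0.157],[40,-8,0,0,0,0],[10,-2,0,0,0,0],[0,0,0,0,0,0],[0,0,0,0,0,0]]
  ]
}}

```text
time: 17.35
eef_pos: [0.6048, 0.0918, 0.1082]
tcp_rot: [-0.055, -3.139, -0.001]
wrist_force: [-0.6, 0.5, -0.6]
gripper_width: 0.0395
gripper_force: 59.1
```

```bash
python3 - <<'E'
from h import *
s=st()
w=bot.read_camera("wrist");d=w["img"][:,:,::-1]
cv2.imwrite("pics/w9.png",d); np.savez("w9.npz",**w)
E
```

```text
t17.35 tcp [604.8  91.8 108.2] yaw(y axis)deg 88.0 z [-0.002  0.001 -1.   ] F [-0.6  0.5 -0.6] w 39.5 59.1
```

View pics/w9.png

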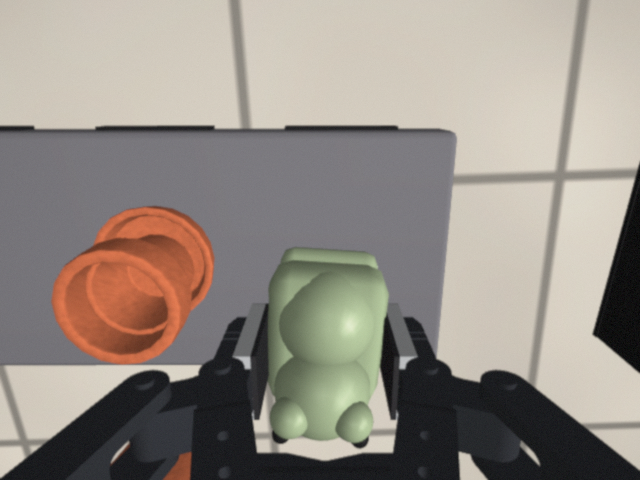

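The frog is held straight, with its rear at row 248 and head at row 440. The pot rim is at (123,299), and the lid's +y corners are at (453,131) and (438,365).

```bash
python3 - <<'E'
from h import *
c=np.load("w9.npz");z=.0985
print("pot",ray(c,123,299.5,.087).round(4),"saucer top edge",ray(c,155,207,.045).round(4))
print("frog rear/front",ray(c,330,250,z+.02).round(4),ray(c,322,440,z+.035).round(4))
print("lid corners",ray(c,453,131,.03).round(4),ray(c,438,365,.03).round(4))
E
```

```text
pot [0.602  0.0055 0.087 ] saucer top edge [0.5717 0.0078 0.045 ]
frog rear/front [0.5717 0.0943 0.1185] [0.6355 0.0894 0.1335]
lid corners [0.541  0.1586 0.03  ] [0.6788 0.1578 0.03  ]
```

Emit:
{"api": "drive_tool", "payload": {
  "moves": [
    [[3,0,-20,0,0,0],[0,0,-30,0,0,0],[0,0,-10,0,0,0],[0,0,-4,0,0,0],[0,0,-3,0,0,0],[0,0,-1,0,0,0],[0,0,0,0,0,0]]
  ]
}}

```text
time: 18.27
eef_pos: [0.6098, 0.0913, 0.0409]
tcp_rot: [0.056, 3.14, 0.001]
wrist_force: [-0.1, 0.5, -0.6]
gripper_width: 0.0391
gripper_force: 59.1
```

Emit:
{"api": "drive_tool", "payload": {
  "moves": [
    [[-1,0,-1,0,0,0],[0,0,-1,0,0,0],[0,0,0,0,0,0],[0,0,0,0,0,0]]
  ]
}}

```text
time: 18.77
eef_pos: [0.6087, 0.0912, 0.0397]
tcp_rot: [0.056, 3.14, 0.001]
wrist_force: [-1.9, 0.3, 6.9]
gripper_width: 0.0393
gripper_force: 60.0
```

Emit:
{"api": "drive_tool", "payload": {
  "moves": [
    [[0,0,0,0,0,0],[0,0,0,0,0,0],[0,0,5,0,0,0],[0,0,30,0,0,0],[0,0,50,0,0,0],[0,0,50,0,0,0],[-30,-50,10,0,0,0],[-35,-60,0,0,0,0],[-35,-60,0,0,0,0],[-35,-60,0,0,0,0],[-35,-60,0,0,0,0],[-30,-50,0,0,0,0]]
  ],
  "claw": 58
}}

```text
time: 20.27
eef_pos: [0.4212, -0.2266, 0.1839]
tcp_rot: [0.057, 3.14, -0.0]
wrist_force: [0.6, -0.9, -0.5]
gripper_width: 0.0582
gripper_force: 0.0
```

Emit:
{"api": "drive_tool", "payload": {
  "moves": [
    [[-15,-26,0,0,0,0],[0,0,0,0,0,0],[0,0,0,0,0,0]]
  ],
  "claw": 75
}}

```text
time: 20.65
eef_pos: [0.408, -0.2499, 0.1834]
tcp_rot: [0.055, 3.141, 0.001]
wrist_force: [0.4, 0.3, -0.5]
gripper_width: 0.0747
gripper_force: 0.0
```

```bash
python3 - <<'E'
from h import *
s=st()
w=bot.read_camera("wrist");d=w["img"][:,:,::-1]; t=bot.read_camera("top")
o=np.zeros((480,800,3),np.uint8);o[:,:500]=d[:,70:570];o[:200,500:]=cv2.resize(t["img"][150:250,245:395,::-1],(300,200),interpolation=2)
cv2.imwrite("pics/w10.png",o); np.savez("w10.npz",**w); print(px(w,[.39,-.276,.06]))
E
```

```text
t20.65 tcp [ 408.  -249.9  183.4] yaw(y axis)deg 88.0 z [ 0.     0.001 -1.   ] F [ 0.4  0.3 -0.5] w 74.7 0.0
[283.78800686 204.6724439 ]
```

View pics/w10.png

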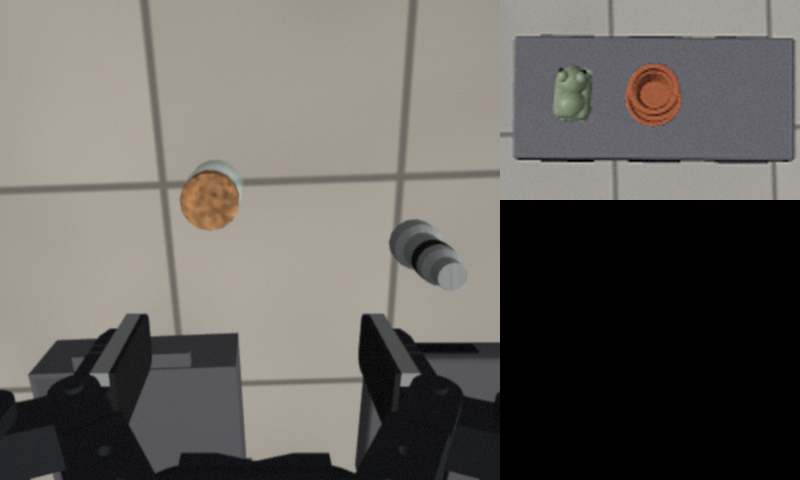

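The frog stands on the lid beside the pot. The cork's centre is at (280,200) in the wrist image.

Emit:
{"api": "drive_tool", "payload": {
  "moves": [
    [[-10,-14,-20,0,0,0],[-11,-14,-40,0,0,0],[0,0,-25,0,0,0],[0,0,0,0,0,0],[0,0,0,0,0,0]]
  ]
}}

```text
time: 21.38
eef_pos: [0.3876, -0.2785, 0.0991]
tcp_rot: [0.054, 3.14, -0.001]
wrist_force: [-0.3, -0.4, -0.6]
gripper_width: 0.0753
gripper_force: 0.0
```

```bash
python3 - <<'E'
from h import *
s=st(); c=bot.read_camera("wrist"); print(ray(np.load("w10.npz"),280,200,.06).round(4))
for q in blobs(c,(5,60,60),(25,255,255),amin=400):
    e=cv2.fitEllipse(q);print([np.round(k,1) for k in e],ray(c,*e[0],.06).round(4))
E
```

```text
t21.38 tcp [ 387.6 -278.5   99.1] yaw(y axis)deg 88.0 z [ 0.001 -0.    -1.   ] F [-0.3 -0.4 -0.6] w 75.3 0.0
[ 0.3869 -0.2782  0.06  ]
[array([324.1, 277. ]), array([79.4, 82.1]), np.float64(179.9)] [ 0.3851 -0.2791  0.06  ]
```

Emit:
{"api": "drive_tool", "payload": {
  "moves": [
    [[-1,0,-25,0,0,0],[0,0,-35,0,0,0],[0,0,-20,0,0,0],[0,0,-4,0,0,0],[0,0,0,0,0,0]]
  ]
}}

```text
time: 22.05
eef_pos: [0.3863, -0.2791, 0.0152]
tcp_rot: [0.056, 3.14, -0.001]
wrist_force: [-0.4, -0.0, -0.3]
gripper_width: 0.0746
gripper_force: 0.0
```

Emit:
{"api": "drive_tool", "payload": {
  "moves": [
    [[0,0,0,0,0,0],[0,0,0,0,0,0],[0,0,0,0,0,0],[0,0,0,0,0,0],[0,0,0,0,0,0]]
  ],
  "claw": 28
}}

```text
time: 22.68
eef_pos: [0.386, -0.2789, 0.0155]
tcp_rot: [0.056, 3.139, 0.0]
wrist_force: [-1.0, 0.8, 8.7]
gripper_width: 0.0396
gripper_force: 59.8
```

Emit:
{"api": "drive_tool", "payload": {
  "moves": [
    [[0,0,10,0,0,0],[0,0,40,0,0,0],[0,0,50,0,0,0],[25,22,10,0,0,0],[40,35,0,0,0,0],[40,35,0,0,0,0],[40,35,0,0,0,0],[40,35,0,0,0,0],[25,24,0,0,0,0],[5,5,0,0,0,0],[0,0,0,0,0,0],[0,0,0,0,0,0]]
  ]
}}

```text
time: 24.18
eef_pos: [0.5992, -0.0894, 0.1245]
tcp_rot: [-0.06, -3.14, 0.001]
wrist_force: [0.1, -0.7, -1.9]
gripper_width: 0.0394
gripper_force: 61.1
```

```bash
python3 - <<'E'
from h import *
s=st()
w=bot.read_camera("wrist");d=w["img"][:,:,::-1]
cv2.imwrite("pics/w11.png",d); np.savez("w11.npz",**w)
E
```

```text
t24.18 tcp [599.2 -89.4 124.5] yaw(y axis)deg 87.8 z [-0.001 -0.001 -1.   ] F [ 0.1 -0.7 -1.9] w 39.4 61.1
```

View pics/w11.png

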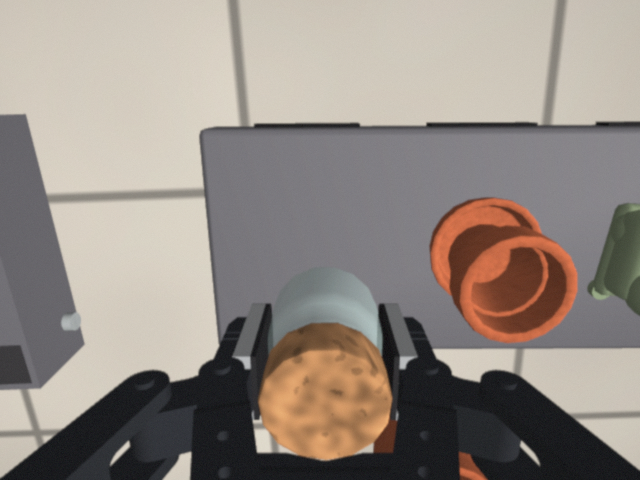

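The jar is held upright. The pot rim is at (519,288), and the lid's -y corners are at (203,129) and (218,347).

```bash
python3 - <<'E'
from h import *
c=np.load("w11.npz")
print("pot",ray(c,519,288,.087).round(4),"saucer",ray(c,487,198,.045).round(4))
print("lid",ray(c,203,129,.03).round(4),ray(c,218,347,.03).round(4)); print("cork",ray(c,325,391,.1245-.0155+.06).round(4))
E
```

```text
pot [6.048e-01 3.000e-04 8.700e-02] saucer [ 0.5713 -0.002   0.045 ]
lid [ 0.5307 -0.1534  0.03  ] [ 0.6662 -0.161   0.03  ]
cork [ 0.5951 -0.0895  0.169 ]
```

Emit:
{"api": "drive_tool", "payload": {
  "moves": [
    [[4,1,-25,0,0,0],[0,0,-30,0,0,0],[0,0,-15,0,0,0],[0,0,-4,0,0,0],[0,0,-3,0,0,0],[0,0,-2,0,0,0],[0,0,0,0,0,0]]
  ]
}}

```text
time: 25.1
eef_pos: [0.6047, -0.0868, 0.0458]
tcp_rot: [0.056, 3.14, 0.0]
wrist_force: [-0.6, -0.2, -2.0]
gripper_width: 0.0392
gripper_force: 61.1
```

Emit:
{"api": "drive_tool", "payload": {
  "moves": [
    [[-1,-1,-1,0,0,0],[0,0,-1,0,0,0],[0,0,0,0,0,0],[0,0,0,0,0,0]]
  ]
}}

```text
time: 25.6
eef_pos: [0.6047, -0.0868, 0.0456]
tcp_rot: [0.055, 3.138, 0.003]
wrist_force: [-2.7, 2.9, 10.9]
gripper_width: 0.0397
gripper_force: 62.4
```

Emit:
{"api": "drive_tool", "payload": {
  "moves": [
    [[0,0,0,0,0,0],[0,0,0,0,0,0],[0,0,5,0,0,0],[0,0,30,0,0,0],[0,0,50,0,0,0],[0,0,50,0,0,0],[-25,-5,10,0,0,0],[-45,-9,0,0,0,0],[-45,-9,0,0,0,0],[-40,-8,0,0,0,0],[-10,-2,0,0,0,0],[0,0,0,0,0,0]]
  ],
  "claw": 60
}}

```text
time: 27.1
eef_pos: [0.4387, -0.1208, 0.1888]
tcp_rot: [0.057, 3.14, 0.001]
wrist_force: [0.4, -0.4, -0.5]
gripper_width: 0.06
gripper_force: 0.0
```

```bash
python3 - <<'E'
from h import *
s=st()
w=bot.read_camera("wrist");d=w["img"][:,:,::-1]; t=bot.read_camera("top"); sc=bot.read_camera("scene")
o=np.zeros((600,800,3),np.uint8);o[:480,:400]=d[:,120:520];o[:267,400:]=cv2.resize(t["img"][150:250,245:395,::-1],(400,267),interpolation=2);o[270:,400:]=cv2.resize(sc["img"][200:320,220:380,::-1],(400,330),interpolation=2)
cv2.imwrite("pics/w12.png",o); np.savez("w12.npz",**w); np.savez("t12.npz",**t); print(px(w,[.439,-.12,.075]))
E
```

```text
t27.10 tcp [ 438.7 -120.8  188.8] yaw(y axis)deg 87.9 z [ 0.001  0.    -1.   ] F [ 0.4 -0.4 -0.5] w 60.0 0.0
[326.50888872 234.67958263]
```

View pics/w12.png

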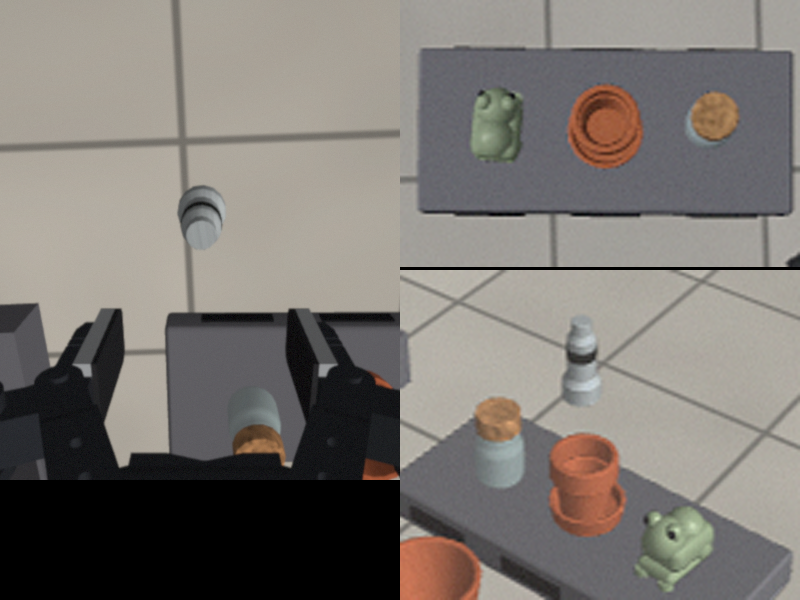

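The row on the lid is straight and everything stands upright. The nozzle tip is at (322,232) in the wrist image, about (0.438, -0.122).

Emit:
{"api": "drive_tool", "payload": {
  "moves": [
    [[-1,-1,-30,0,0,0],[0,0,-40,0,0,0],[0,0,-20,0,0,0],[0,0,0,0,0,0],[0,0,0,0,0,0]]
  ]
}}

```text
time: 27.88
eef_pos: [0.4386, -0.1219, 0.0989]
tcp_rot: [0.056, 3.14, -0.001]
wrist_force: [-0.4, 0.7, 0.1]
gripper_width: 0.0605
gripper_force: 0.0
```

```bash
python3 - <<'E'
from h import *
s=st();t=np.load("t12.npz")
f=lambda a,b,z:ray(t,(a-400)/2.667+244.7,b/2.667+149.7,z).round(4)
p,j,g=f(606,125,.087),f(715,116,.09),f(497,125,.055);print("pot",p,"jar",j,"frog",g,np.linalg.norm(p-j),np.linalg.norm((p-g)[:2]))
c=bot.read_camera("wrist");im=c["img"][:,:,::-1].copy();p=px(c,[.4377,-.122,.075]);print(p)
b=cv2.cvtColor(im,cv2.COLOR_BGR2HSV)
x,y=np.round(p).astype(int);cv2.imwrite("pics/w13.png",im[y-90:y+90,x-120:x+120])
E
```

```text
t27.88 tcp [ 438.6 -121.9   98.9] yaw(y axis)deg 88.0 z [ 0.001 -0.    -1.   ] F [-0.4  0.7  0.1] w 60.5 0.0
pot [0.6016 0.0017 0.087 ] jar [ 0.6061 -0.0859  0.09  ] frog [0.6086 0.0916 0.055 ] 0.08776679326487895 0.09017211320580217
[325.33418322 294.33085899]
```

View pics/w13.png

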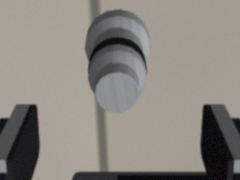

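The nozzle tip is at (117,91) in the crop, within 1 mm of centre between the fingers.

Emit:
{"api": "drive_tool", "payload": {
  "moves": [
    [[0,-1,-30,0,0,0],[0,0,-30,0,0,0],[0,0,-15,0,0,0],[0,0,0,0,0,0]]
  ]
}}

```text
time: 28.42
eef_pos: [0.4375, -0.1228, 0.0233]
tcp_rot: [-0.056, -3.14, -0.0]
wrist_force: [-0.1, -0.0, 0.1]
gripper_width: 0.0599
gripper_force: 0.0
```

Emit:
{"api": "drive_tool", "payload": {
  "moves": [
    [[0,0,0,0,0,0],[0,0,0,0,0,0],[0,0,0,0,0,0],[0,0,0,0,0,0],[0,0,0,0,0,0]]
  ],
  "claw": 15
}}

```text
time: 29.05
eef_pos: [0.4383, -0.123, 0.0245]
tcp_rot: [0.056, 3.139, 0.0]
wrist_force: [-1.1, 0.4, 5.5]
gripper_width: 0.0263
gripper_force: 58.8
```

Emit:
{"api": "drive_tool", "payload": {
  "moves": [
    [[0,0,10,0,0,0],[0,0,40,0,0,0],[0,0,50,0,0,0],[15,-30,10,0,0,0],[30,-45,0,0,0,0],[35,-45,0,0,0,0],[35,-45,0,0,0,0],[30,-40,0,0,0,0],[14,-14,0,0,0,0],[0,0,0,0,0,0],[0,0,0,0,0,0],[0,0,0,0,0,0]]
  ]
}}

```text
time: 30.55
eef_pos: [0.596, -0.3405, 0.1335]
tcp_rot: [-0.055, -3.141, -0.002]
wrist_force: [0.0, 0.0, -1.1]
gripper_width: 0.0262
gripper_force: 59.4
```

```bash
python3 - <<'E'
from h import *
s=st()
w=bot.read_camera("wrist");cv2.imwrite("pics/w14.png",w["img"][:,:,::-1]);np.savez("w14.npz",**w)
E
```

```text
t30.55 tcp [ 596.  -340.5  133.5] yaw(y axis)deg 88.0 z [-0.     0.001 -1.   ] F [ 0.   0.  -1.1] w 26.2 59.4
```

View pics/w14.png

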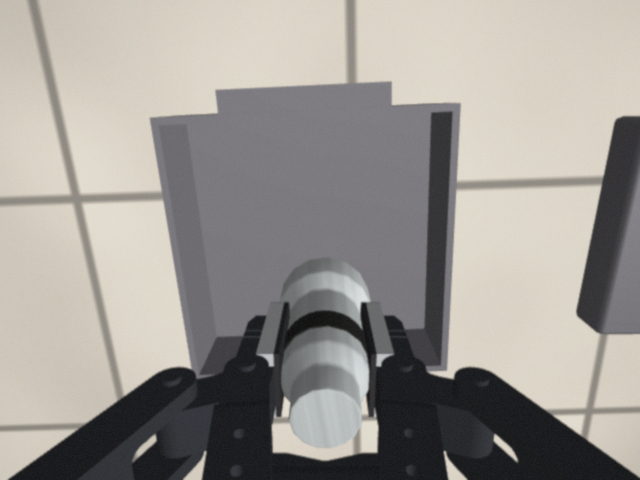

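The nozzle is held upright over the bin. The rim spans columns 152–460 and rows 105–370, so the tool is close to centred and I'll lower it.

Emit:
{"api": "drive_tool", "payload": {
  "moves": [
    [[0,-3,-30,0,0,0],[0,0,-35,0,0,0],[0,0,-20,0,0,0],[0,0,-8,0,0,0],[0,0,-5,0,0,0],[0,0,-3,0,0,0],[0,0,0,0,0,0],[0,0,0,0,0,0]]
  ]
}}

```text
time: 31.6
eef_pos: [0.5967, -0.345, 0.0329]
tcp_rot: [0.056, 3.14, -0.0]
wrist_force: [-0.4, 0.2, -0.9]
gripper_width: 0.0265
gripper_force: 59.4
```

Emit:
{"api": "drive_tool", "payload": {
  "moves": [
    [[0,0,-2,0,0,0],[0,0,-2,0,0,0],[0,0,-1,0,0,0],[0,0,0,0,0,0],[0,0,0,0,0,0]]
  ]
}}

```text
time: 32.22
eef_pos: [0.5965, -0.3448, 0.0286]
tcp_rot: [0.056, 3.141, 0.001]
wrist_force: [-1.0, 1.6, 5.2]
gripper_width: 0.0262
gripper_force: 60.2
```

Contact. I'll release and retreat.

Emit:
{"api": "drive_tool", "payload": {
  "moves": [
    [[0,0,0,0,0,0],[0,0,0,0,0,0],[0,0,5,0,0,0],[0,0,20,0,0,0],[0,0,50,0,0,0],[0,0,60,0,0,0],[0,0,50,0,0,0],[0,0,0,0,0,0],[0,0,0,0,0,0]]
  ],
  "claw": 50
}}

```text
time: 33.35
eef_pos: [0.5962, -0.3445, 0.2129]
tcp_rot: [0.056, 3.141, 0.001]
wrist_force: [0.7, 1.1, -0.8]
gripper_width: 0.0499
gripper_force: 0.0
```

```bash
python3 - <<'E'
from h import *
s=st()
w=bot.read_camera("wrist")["img"];a=bot.read_camera("scene")["img"]
o=np.zeros((480,800,3),np.uint8);o[:300,:400]=cv2.resize(w,(400,300));o[:300,400:]=cv2.resize(a[180:360,100:380],(400,300),interpolation=2)[:300]
cv2.imwrite("pics/f15.png",o[:300,:,::-1])
E
```

```text
t33.35 tcp [ 596.2 -344.5  212.9] yaw(y axis)deg 87.9 z [ 0.001  0.    -1.   ] F [ 0.7  1.1 -0.8] w 49.9 0.0
```

I've gone past the limit of 14 viewed pictures (17 so far), so I'll do the last check with numbers only.

```bash
python3 - <<'E'
from h import *
c=bot.read_camera("wrist");g=cv2.cvtColor(c["img"],cv2.COLOR_RGB2GRAY)
for z,n in((.079,"tip top"),(.044,"barrel"),(.01,"base")):
    p=px(c,[.5962,-.3445,z]);x,y=np.round(p).astype(int);print(n,p.round(0),g[y-2:y+3,x-2:x+3].mean().round())
x,y=np.round(px(c,[.5962,-.3445,.05])).astype(int)
m=(g[y-70:y+70,x-60:x+60]>125).astype(np.uint8);n,l,stt,cen=cv2.connectedComponentsWithStats(m)
for i in range(1,n):
    if stt[i,4]>60: print(stt[i],cen[i]+[x-60,y-70])
t=bot.read_camera("top")
for q in blobs(t,(0,90,60),(18,255,255)): e=cv2.fitEllipse(q);print("terra",np.round(e[0],1),np.round(e[1],1))
E
```

```text
tip top [324. 228.] 171.0
barrel [324. 215.] 131.0
base [324. 205.] 129.0
[  45   40   38   57 1272] [328.81839623 217.37106918]
terra [619.7 457.1] [44.6 49.2]
terra [332.4 122.6] [36.  38.1]
terra [321.5 197. ] [27.2 30.6]
terra [362.7 193.1] [16.2 17.1]
```

```bash
python3 -c "
from workcell import bot
print(bot.finish_job())"
```

```text
the job is handed in; nothing more can be done
None
```

I handed the job in at about 33 s: the pot stands in the saucer mid-lid, with the frog (tray side) and jar (bin side) each about 9 cm away on the lid's long centre line; the nozzle's final upright check was by image numbers only, because I had viewed 17 pictures, over the limit of 14.

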